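# Seat the reagent trough and wet the pin tool

## Robot

A 6-joint arm with a two-finger parallel gripper is mounted at the origin on the work surface. World frame = base frame: x ahead of the robot, y to its left, z up, the work surface at z = 0. Lengths are in m, angles in rad, forces in N, time in s.
With the tool pointing down it reaches from about 0.35 to 0.775 m from the base axis. Payload 7.3 kg.
Tool frame: the origin (TCP) lies at the centre of the arm's flange, where the gripper is bolted on; the fingertips stand 178 mm ahead of it and the grasp point (between the pads) lies 159 mm ahead of it; z points along the fingers, y is the line along which they close (so a half turn about z gives the same grasp; the last joint's range is limited). The gripper opens to 92 mm and grips with 3 to 60 N. Pads are 19 mm wide; open, the fingers measure 130 mm over their backs; the gripper's body (75 mm by 190 mm) begins 47 mm behind the grasp point.
Start: joints at [1.199, 0.342, 1.524, -0, 1.275, -0.146], TCP at [0.118, 0.512, 0.405] pointing down, gripper open.
Joint ranges: [-2.53, 2.53], [-0.77, 2.02], [0.04, 2.7], [-1, 4.14], [0.28, 2.66], [-3.11, 3.11]. Speed limits (rad/s): [2.57, 2.57, 3.14, 3.14, 3.14, 3.14].

## Interface

Orientations are given as [roll, pitch, yaw] about the fixed x, y, z axes, in that order (R = Rz(yaw) Ry(pitch) Rx(roll)).
In Python, from cell import telemetry, vision, ticket gives the robot as it stands.
- The arm moves only by the shell command python3 -m crank 'ROWS' [FORCE]. ROWS is JSON, a list of rows, each a list of 5 numbers: the gripper command: -1 is shut, 1 is fully open, values between are in proportion, then the shift along the tool's x, y, z in mm, then the turn about the tool's z in rad. In form: [[fingers, dx, dy, dz, roll], ...]. A call has 1 to 12 rows; each row is the pose to reach, as a shift and turn from the pose commanded when the call began, along the tool's axes at that moment; what a row does not reach only later rows make up. A row lasts 1/12 s, in which the tool goes at most 41.7 mm and 7.16 degrees, less where a joint would pass 70% of its speed; a pose out of reach is approached as far as the arm can. A call with a gripper value outside its range is refused whole. The fingers move at their own pace and stop on an object; FORCE is the grip in N (left out, the last holds). Time passes only in rows, so rows that repeat a pose let the fingers close. It gives the time, the measured TCP pose, the force, the opening and the grip force at its end, in the units of the state.
- telemetry.observe(): the state, without advancing time (a new reading comes with each control period).
- vision.read_camera(name): name is "side" or "top"; returns (picture, depth): 400x640x3 uint8, red, green, blue; 400x640 float32, m along the optical axis (not along the pixel's ray), 0 where there is no reading.
- vision.get_calibration(name): a dict with "camera_matrix" (3x3 intrinsics, pixels), "dist" ([k1, k2, p1, p2, k3] as OpenCV has them; the pictures are not rectified), "rvec" (rotation vector, rad) and "tvec" (3), from world to camera coordinates, as OpenCV has them. Camera axes: x right, y down, z forward; pixel columns grow to the right and rows downward; lengths in m; the calibration is good to about 2 mm. A picture is of the moment at which its call begins. get_calibration takes no time and is no camera call.
- ticket.hand_in(): hands the job in; it is judged then, once.
The state is a dict: "time": time; "qpos": joint angles; "qvel": joint speeds; "joint_efforts": joint torques, N m; "tool_pos": TCP position; "tool_rot": TCP orientation; "contact_force": force on the tool from outside, world axes, zero at the start; "torque": the same for the moment, N m; "opening": finger opening in m; "grip_force": force on a finger pad.
Only numpy, scipy, OpenCV 4.12 (cv2) and the standard library are available. Lean on these libraries where they do the work, as an engineer would, in place of code of your own. Each camera call takes 0.05 s, during which the arm holds its last target. There are 200 camera calls.

## Task

First press the white trough, which stands proud of its grey dock, down until it is fully home and flush. Then take the eight-pin tool by its handle, dip all its pins about halfway down into the trough for a second without bumping the tool against the trough or dock, and hang the tool gently back on its stand, bar between the lips. Leave the other things on the bench where they are.

Things in the scene. Friction and masses are not known exactly. Their poses are not given: they have to be found in the camera images.
- dock: Grey plastic block fixed to the bench, 64 (x) x 170 (y) x 46 mm high, with a long recess in its top that holds the white trough. Origin: centre of its underside, at bench level; its y axis runs along the recess. It stands to the left or the right, turned up to 0.5 rad.
- trough (a joint): How far the white trough is pushed down into the dock, m: 0 = 10 mm proud of the dock's top, 0.010 = fully home (a hard stop), rim and tabs flush with the dock's top at 46 mm above the bench. Starts at 0 to 0.003. It only slides vertically, against about 5 N of friction, no spring, no tilting, and stays where it is left.
- trough_mouth (a point): Centre of the trough's open mouth, at rim height (46 mm above the bench when home, 53 to 56 mm at the start). y along the trough. The trough is an open white box, 34 (x) x 108 (y) x 40 mm, walls and floor 3 mm, so inside 28 x 102 mm and 37 mm deep; at each end a flat tab 36 (x) x 22 (y) x 4 mm sticks out at rim height.
- tab_a (a point): Centre of the top face of the trough's end tab on the +y side of the dock, 65 mm from the mouth's centre: a place to press.
- tab_b (a point): Centre of the top face of the other end tab, 65 mm from the mouth's centre to -y.
- pin_tool: Eight-pin tool, 105 to 205 g, loose, hanging on its stand: aluminium bar 16 (x) x 112 (y) x 12 mm high; on it an upright black handle 16 (x) x 40 (y) mm, top 72 mm above the bar's underside; below it one row along y of eight steel pins 4 mm thick, 34 mm long, 9 mm pitch. Origin: centre of the bar's underside; y along the bar. Half a turn makes no difference.
- grip (a point): Point on the tool's axis inside the black handle, 45 mm above the bar's underside (27 mm below the handle's top): grip here from above, closing across the 16 mm thickness (the tool's x).
- tip_a (a point): Lower end of the end pin on the tool's +y side: 31.5 mm along y from the tool's origin and 34 mm below it.
- tip_b (a point): Lower end of the end pin on the tool's -y side, likewise.
- stand: Steel stand fixed to the bench, on the other side from the dock: base 70 (x) x 130 (y) x 6 mm, two posts 40 (x) x 14 (y) mm centred at y = +-48 mm. The bar's ends lie on the post tops, 50 mm above the bench, pins hanging between the posts. Lips 6 mm high at both sides (x) of each post top leave 26 mm for the bar. Origin: centre of the underside; yaw within 0.5 rad.
- beaker: Loose empty glass beaker, 62 mm across, 65 mm high, between dock and stand. Origin: centre of its underside. Not part of the job.
- petri_dish: Loose closed clear dish, 90 mm across, 16 mm high. Origin: centre of its underside. Not part of the job.
- bottle: Loose brown capped bottle, 52 mm across, 95 mm high. Origin: centre of its underside. Not part of the job.
- tip_box: Loose closed clear box with a yellow lid, 82 x 117 x 59 mm high. Origin: centre of its underside. Not part of the job.
- timer: Loose small yellow kitchen timer lying flat, 40 x 56 x 16 mm. Origin: centre of its underside. Not part of the job.
There are look-alikes about, which are no part of the job. What is shaped like the stand but blue or turquoise is not meant. What is shaped like the pin_tool but orange is not meant.

How it is judged:
On the way, in this order (a step that is already met when the one before it is completed fails the run):
1. the trough is pressed home in the dock, within 2 mm of flush (value of joint trough above 0.008 m), for 0.2 s.
2. with the trough still home, both end pins, and so all eight, are inside the trough at least 10 mm below its rim for 0.6 s (value of joint trough above 0.008 m and x of tip_a in the frame of trough_mouth between -0.0135 and 0.0135 m and y of tip_a in the frame of trough_mouth between -0.0505 and 0.0505 m and z of each of tip_a, tip_b in the frame of trough_mouth below -0.01 m and x of tip_b in the frame of trough_mouth between -0.0135 and 0.0135 m and y of tip_b in the frame of trough_mouth between -0.0505 and 0.0505 m), for 0.6 s.
At the end, for the whole second after the job is handed in: The trough is home in its dock (within 2 mm of flush) and the pin tool hangs at rest on its stand: bar on both posts (height within 3 mm), between the lips (7 mm across), within 8 mm of centre along the stand, in line within 0.15 rad (either way round), upright within 0.08 rad (value of joint trough above 0.008 m and x of pin_tool in the frame of stand between -0.007 and 0.007 m and y of pin_tool in the frame of stand between -0.008 and 0.008 m and z of pin_tool in the frame of stand between 0.047 and 0.053 m and angle between the y axis of pin_tool and the y axis of stand, either way round below 0.15 rad and angle between pin_tool's own z axis and vertical below 0.08 rad and linear speed of pin_tool below 0.02 m/s); the robot touches nothing.
It fails at once if the tool bumps the trough or dock (over 3 N) (contact force between pin_tool and dock above 3 N).
It fails at once if the tool is dropped (falls freely by more than about 6 mm) (contact force between the fingers and pin_tool below 0.3 N and linear speed of pin_tool above 0.35 m/s).
It fails at once if the tool is slammed onto its stand (over 40 N) (contact force between pin_tool and stand above 40 N).
It fails at once if another thing on the bench is moved by more than 30 mm (distance of any of beaker, petri_dish, bottle, tip_box, timer from where it was at the start of the episode above 0.03 m).
It also fails if it takes over 62 s, if anything falls off the work surface, if the arm or the gripper's body presses on something with over 40 N, if the wrist force passes 120 N, or if a joint passes its speed limit or range.

## Working session

There is one attempt and no reset: what is moved stays moved. The work goes in short steps, Python scripts to look and compute and a shell command to move; the robot and the scene stay as the last step left them, time stands still between calls to the robot, and variables do not carry over. Pictures are saved under pics/ and viewed, at most 10 in all, crops included, and the job is handed in when it is done.

```bash
mkdir -p pics; cat > h.py <<'E'
import numpy as np, cv2
from cell import telemetry, vision, ticket
def cloud(name):
    p,d=vision.read_camera(name); c=vision.get_calibration(name)
    K=np.array(c["camera_matrix"],float);D=np.array(c["dist"],float)
    R=cv2.Rodrigues(np.array(c["rvec"],float))[0];t=np.array(c["tvec"],float).ravel()
    v,u=np.mgrid[0:400,0:640]
    n=cv2.undistortPoints(np.stack([u,v],-1).reshape(-1,1,2).astype(np.float64),K,D).reshape(400,640,2)
    X=np.dstack([n[...,0]*d,n[...,1]*d,d])
    W=(X-t)@R
    W[d==0]=np.nan
    return p,d,W
def save(p,f): cv2.imwrite(f,cv2.cvtColor(p,cv2.COLOR_RGB2BGR))
E
python3 - <<'E'
from h import *
for n in("top","side"):
    p,d,W=cloud(n); save(p,f"pics/{n}0.png"); np.savez(f"/tmp/{n}0.npz",p=p,W=W)
    c=vision.get_calibration(n);R=cv2.Rodrigues(np.array(c["rvec"]))[0];print(n,-R.T@np.array(c["tvec"]).ravel(),R[2])
print(telemetry.observe())
E
```

```text
top [0.37016798 0.03632537 1.27952271] [ 0.17117247  0.00473521 -0.9852297 ]
side [ 0.5343787  -0.72613901  0.94408456] [ 0.04115384  0.67117424 -0.7401564 ]
{'time': 0.1, 'qpos': array([ 1.19902641e+00,  3.42619861e-01,  1.52489664e+00, -1.98747760e-05,
        1.27540928e+00, -1.46020023e-01]), 'qvel': array([ 5.16952523e-04, -5.72571404e-04, -2.11253355e-03, -4.24138418e-04,
       -1.01055619e-05,  7.06430177e-04]), 'joint_efforts': array([ 2.16219378e-03, -4.32011318e+01, -2.44696623e+01,  7.21578137e-02,
        5.26142085e-02, -3.24931693e-05]), 'tool_pos': array([0.11746153, 0.51156752, 0.4041402 ]), 'tool_rot': array([-3.14027095e+00, -1.75167973e-04,  2.91584844e+00]), 'contact_force': array([ 0.4661575 ,  0.97047183, -0.04407284]), 'torque': array([-0.03158001, -0.02771161,  0.02584155]), 'grip_force': 0.0, 'opening': 0.09157651417889369}
```

View pics/top0.png

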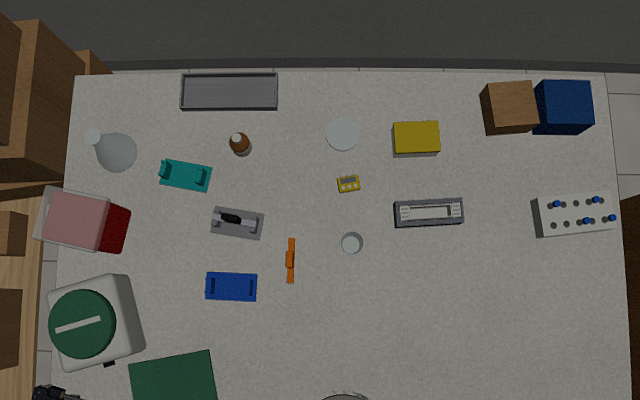

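View pics/side0.png

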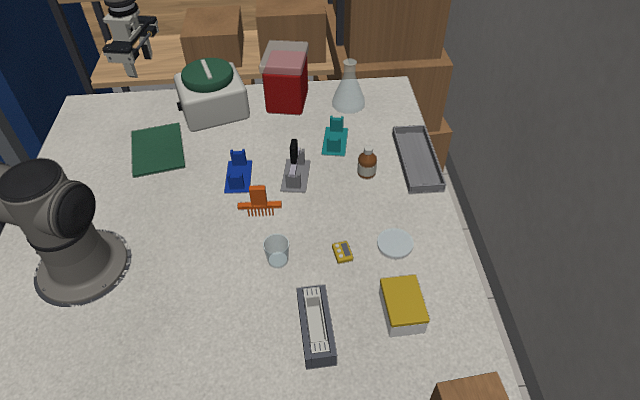

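The top view shows the grey stand with the tool at (237,222), the dock with the white trough at (428,212), and the beaker at (351,243). The orange tool and the blue and teal stands are decoys. Next I fit the poses.

```bash
python3 - <<'E'
from h import *
def rect(Q,l):
    r=cv2.minAreaRect((Q[:,:2]*1000).astype(np.float32)); b=cv2.boxPoints(r)
    e=[b[1]-b[0],b[2]-b[1]]; L=max(e,key=np.linalg.norm)
    print(l,len(Q),'c',np.round(r[0],1),'size',np.round(r[1],1),'yaw(y axis)',round(float(np.arctan2(-L[0],L[1])),3),'mean',np.round(Q.mean(0)*1000,1),'zmed',round(float(np.median(Q[:,2])*1000),1))
P={}
for n in("top","side"):
    z=np.load(f"/tmp/{n}0.npz");p,W=z["p"],z["W"].astype(float)
    v,u=np.mgrid[0:400,0:640]
    bx={"top":dict(dock=(385,190,472,235),stand=(205,200,270,245),bench=(280,290,400,330)),"side":dict(dock=(290,278,342,370),stand=(275,130,318,195),bench=(150,280,250,330))}[n]
    for k,(a,b,c,d) in bx.items():
        m=(u>=a)&(u<c)&(v>=b)&(v<d)&np.isfinite(W[...,2]); Q=W[m]; C=p[m].astype(int)
        P[n,k]=(Q,C)
        if k=="bench": print(n,"bench z",np.median(Q[:,2])*1000)
        if k=="dock":
            rect(Q[Q[:,2]>.036],n+" dock>36")
            w=(C.min(1)>140)&(Q[:,2]>.036); rect(Q[w],n+" white rim")
            print(np.histogram(Q[:,2]*1000,bins=range(-5,70,5)))
        if k=="stand":
            rect(Q[(Q[:,2]>.003)&(Q[:,2]<.012)],n+" base")
            for lo,hi in((.044,.058),(.058,.072),(.085,.13)):
                q=(Q[:,2]>lo)&(Q[:,2]<hi)
                if q.sum()>3: rect(Q[q],f"{n} {lo}-{hi}")
# object clearances
W=np.load("/tmp/top0.npz")["W"]
for nm,(a,b) in dict(beaker=(351,243),timer=(348,184),petri=(343,134),bottle=(239,142),box=(416,137),or_=(290,258),teal=(186,175),blue=(231,287)).items(): print(nm,np.round(W[b,a]*1000))
I=[]
for n,(a,b,c,d) in(("top",(200,190,480,250)),):
    p=np.load(f"/tmp/{n}0.npz")["p"]
    I=np.vstack([cv2.resize(p[190:250,200:280],(640,480),interpolation=2)[:300*2:1],])
s=np.load("/tmp/side0.npz")["p"]
A=cv2.resize(np.load("/tmp/top0.npz")["p"][195:250,200:275],(400,293),interpolation=2)
B=cv2.resize(np.load("/tmp/top0.npz")["p"][185:240,387:472],(400,259),interpolation=2)
C=cv2.resize(s[130:200,265:330],(390,420),interpolation=2)
o=np.zeros((560,800,3),np.uint8);o[:293,:400]=A;o[300:559,:400]=B;o[:420,405:795]=C
save(o,"pics/crops.png")
E
```

```text
top dock>36 1274 c [ 552.1 -219.5] size [ 65.  170.9] yaw(y axis) -3.087 mean [ 552.5 -218.2   46.8] zmed 46.2
top white rim 10 c [ 556.  -219.2] size [ 30.5 149.6] yaw(y axis) -3.042 mean [ 558.5 -202.7   52.5] zmed 52.1
(array([1139,  792,   37,  169,  205,   53,   42,   56,   95,  395,  460,
        291,   45,    1]), array([-5,  0,  5, 10, 15, 20, 25, 30, 35, 40, 45, 50, 55, 60, 65]))
top base 756 c [532.7 267.9] size [114.2 167.5] yaw(y axis) -3.139 mean [528.  264.1   5.7] zmed 5.5
top 0.044-0.058 133 c [529.7 266.3] size [110.9  40.6] yaw(y axis) -0.164 mean [529.5 264.9  52.6] zmed 53.1
top 0.058-0.072 177 c [529.7 265.8] size [111.3  35.8] yaw(y axis) -0.175 mean [526.9 259.   61.9] zmed 61.4
top 0.085-0.13 145 c [529.  265.8] size [38.1 16.1] yaw(y axis) -0.179 mean [527.5 263.8 115.5] zmed 119.3
top bench z -0.6135154660530766
side dock>36 1686 c [ 552.8 -217.5] size [ 64.3 172.5] yaw(y axis) -3.083 mean [ 553.1 -227.5   48.7] zmed 47.9
side white rim 402 c [ 551.8 -211.8] size [ 45.3 165. ] yaw(y axis) -3.004 mean [ 552.1 -222.2   54.4] zmed 54.6
(array([ 580, 1639,   98,   65,  434,   97,   66,   72,   89,  215,  840,
        356,  204,    1]), array([-5,  0,  5, 10, 15, 20, 25, 30, 35, 40, 45, 50, 55, 60, 65]))
side base 611 c [531.5 334.1] size [282.2 127.6] yaw(y axis) -0.072 mean [532.1 288.7   5.8] zmed 5.5
side 0.044-0.058 107 c [529.6 266.9] size [115.8  40.1] yaw(y axis) -0.165 mean [529.2 239.5  51.7] zmed 51.9
side 0.058-0.072 106 c [539.2 263.4] size [117.  35.] yaw(y axis) -0.337 mean [527.8 246.6  62.9] zmed 62.4
side 0.085-0.13 142 c [529.2 265.4] size [42.9 16.5] yaw(y axis) -0.177 mean [529.2 258.7 110.6] zmed 114.4
side bench z 1.3934672634224574
beaker [479. -25.   3.]
timer [629. -18.  15.]
petri [763.  -6.  14.]
bottle [721. 253.  87.]
box [ 741. -189.   61.]
or_ [435. 122. 105.]
teal [656. 405.   8.]
blue [367. 278.   4.]
```

View pics/crops.png

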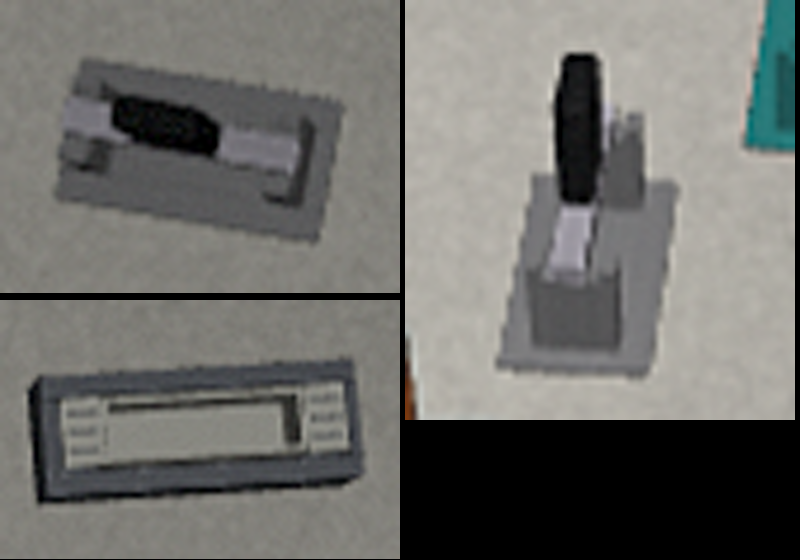

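The crops confirm the layout: the bar sits between the stand's lips, and the trough stands proud with ribbed end tabs. My fits give the dock at (552,-218.5) with yaw 0.056, and the tool at (529,266) with yaw -0.177.

```bash
cat > go.py <<'E'
import sys
from h import *
def rel(x,y,z,yaw):  # TCP target mm
    s=telemetry.observe();p=s["tool_pos"]*1000;w=s["tool_rot"][2]
    d=np.array([x,y])-p[:2]
    dx=d@[np.cos(w),np.sin(w)];dy=d@[np.sin(w),-np.cos(w)]
    r=-((yaw-w+np.pi/2)%np.pi-np.pi/2)
    print(f"t{s['time']:.1f} pos {np.round(p,1)} rot {np.round(s['tool_rot'],4)} F {np.round(s['contact_force'],1)} open {s['opening']*1000:.1f} grip {s['grip_force']:.1f} | dx {dx:.1f} dy {dy:.1f} dz {p[2]-z:.1f} roll {r:.3f}")
a=list(map(float,sys.argv[1:]))
for i in range(0,len(a),4): rel(*a[i:i+4])
E
python3 go.py 430 220 330 1.627 549 -154 270 1.627
```

```text
t0.1 pos [117.5 511.6 404.1] rot [-3.1403e+00 -2.0000e-04  2.9158e+00] F [ 0.5  1.  -0. ] open 91.6 grip 0.0 | dx -369.9 dy -214.2 dz 74.1 roll 1.289
t0.1 pos [117.5 511.6 404.1] rot [-3.1403e+00 -2.0000e-04  2.9158e+00] F [ 0.5  1.  -0. ] open 91.6 grip 0.0 | dx -569.6 dy -552.1 dz 134.1 roll 1.289
```

```bash
python3 -m crank '[[-1,-123,-71,25,0.12],[-1,-247,-143,50,0.25],[-1,-370,-214,74,0.4],[-1,-370,-214,74,0.5],[-1,-370,-214,74,0.6],[-1,-370,-214,74,0.75],[-1,-370,-214,74,0.85],[-1,-370,-214,74,1],[-1,-370,-214,74,1.1],[-1,-370,-214,74,1.2],[-1,-370,-214,74,1.29],[-1,-370,-214,74,1.29]]'; python3 go.py 549 -154 250 1.627
```

```text
time: 1.1
tool_pos: [0.4325, 0.2177, 0.3296]
tool_rot: [-3.141, 0.001, 1.617]
contact_force: [-0.6, -0.4, -1.0]
opening: 0.0164
grip_force: 0.0
t1.1 pos [432.5 217.7 329.6] rot [-3.1408e+00  9.0000e-04  1.6172e+00] F [-0.6 -0.4 -1. ] open 16.4 grip 0.0 | dx -376.7 dy 99.1 dz 79.6 roll -0.010
```

```bash
python3 -m crank '[[-1,-377,99,80,-0.01],[-1,-377,99,80,-0.01],[-1,-377,99,80,-0.01],[-1,-377,99,80,-0.01],[-1,-377,99,80,-0.01],[-1,-377,99,80,-0.01],[-1,-377,99,80,-0.01],[-1,-377,99,80,-0.01],[-1,-377,99,80,-0.01],[-1,-377,99,80,-0.01],[-1,-377,99,80,-0.01],[-1,-377,99,80,-0.01]]'; python3 go.py 549 -154 224 1.627; python3 -c "
from h import *
p,d,W=cloud('side');save(cv2.resize(p[180:380,240:400],(640,800))[:600],'pics/s1.png')"
```

```text
time: 2.1
tool_pos: [0.5496, -0.1508, 0.25]
tool_rot: [-3.14, -0.001, 1.636]
contact_force: [0.1, 0.4, -0.2]
opening: 0.0007
grip_force: 0.0
t2.1 pos [ 549.6 -150.8  250. ] rot [-3.1402e+00 -1.2000e-03  1.6355e+00] F [ 0.1  0.4 -0.2] open 0.7 grip 0.0 | dx -3.2 dy -0.8 dz 26.0 roll 0.009
```

View pics/s1.png

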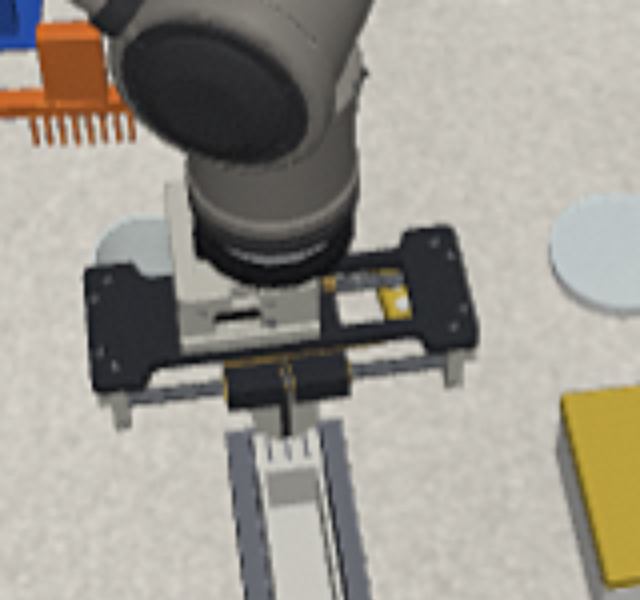

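The closed fingers are over the +y tab, around (285,430) in the crop. Pressing down.

```bash
python3 -m crank '[[-1,-3,0,8,0],[-1,-3,0,13,0],[-1,-3,0,16,0],[-1,-3,0,18,0],[-1,-3,0,20,0],[-1,-3,0,22,0],[-1,-3,0,24,0],[-1,-3,0,25,0],[-1,-3,0,26,0],[-1,-3,0,26,0]]'; python3 go.py 549 -154 224 1.627
```

```text
time: 2.98
tool_pos: [0.5501, -0.1536, 0.2247]
tool_rot: [3.141, -0.0, 1.636]
contact_force: [-0.0, 1.5, 2.6]
opening: 0.0007
grip_force: 1.3
t3.0 pos [ 550.1 -153.6  224.7] rot [ 3.1412e+00 -1.0000e-04  1.6358e+00] F [-0.   1.5  2.6] open 0.7 grip 1.3 | dx -0.3 dy -1.1 dz 0.7 roll 0.009
```

```bash
python3 -m crank '[[-1,0,0,0.5,0],[-1,0,0,1,0],[-1,0,0,1.5,0],[-1,0,0,1.5,0],[-1,0,0,1.5,0]]'
```

```text
time: 3.4
tool_pos: [0.5501, -0.1537, 0.2241]
tool_rot: [3.141, 0.0, 1.636]
contact_force: [-2.6, 3.1, 9.5]
opening: 0.0003
grip_force: 4.9
```

```bash
python3 -m crank '[[-1,0,0,0.5,0],[-1,0,0,1,0],[-1,0,0,1.5,0],[-1,0,0,1.5,0],[-1,0,0,1.5,0]]'
```

```text
time: 3.82
tool_pos: [0.5501, -0.1536, 0.2238]
tool_rot: [3.14, 0.0, 1.636]
contact_force: [-5.4, 4.4, 18.7]
opening: 0.0006
grip_force: 9.6
```

```bash
python3 -m crank '[[-1,0,0,-40,0],[-1,0,0,-80,0],[-1,30,0,-102,0],[0,70,1,-102,0.1],[0,420,6,-102,0.24],[0,420,6,-102,0.24],[0,420,6,-102,0.24],[0,420,6,-102,0.24],[0,420,6,-102,0.24],[0,420,6,-102,0.24],[0,420,6,-102,0.24],[0,420,6,-102,0.24]]';python3 -m crank '[[0,0,0,0,0],[0,0,0,0,0],[0,0,0,0,0]]'; python3 go.py 529 266 325 1.394;  python3 - <<'E'
from h import *
p,d,W=cloud('top')
m=np.zeros((400,640),bool);m[190:235,387:472]=1
Q=W[m&np.isfinite(W[...,2])];C=p[m&np.isfinite(W[...,2])].astype(int)
q=Q[:,2]>.036;r=cv2.minAreaRect((Q[q,:2]*1000).astype(np.float32));print(r)
# dock frame: z profile over rim/tabs vs dock top
c=np.array([.5524,-.2185]);t=.056
L=(Q[:,:2]-c)@np.array([[np.cos(t),-np.sin(t)],[np.sin(t),np.cos(t)]])
tab=(abs(L[:,0])<.014)&(abs(L[:,1])>.058)&(abs(L[:,1])<.073)
dk=(abs(L[:,0])>.022)&(abs(L[:,0])<.028)&(abs(L[:,1])<.08)
print('tab z',np.median(Q[tab,2]),'dock z',np.median(Q[dk,2]))
W0=np.load('/tmp/top0.npz')['W'];Q0=W0[m&np.isfinite(W[...,2])]
print('before',np.nanmedian(Q0[tab,2]))
fl=Q[:,2]<.02; ins=fl&(abs(L[:,0])<.025)&(abs(L[:,1])<.06);print('floor centre local',L[ins].mean(0),ins.sum())
E
```

```text
time: 4.82
tool_pos: [0.5295, 0.2477, 0.3235]
tool_rot: [3.141, 0.0, 1.396]
contact_force: [1.8, -0.2, -0.4]
opening: 0.0457
grip_force: 0.0
time: 5.07
tool_pos: [0.5298, 0.2457, 0.3232]
tool_rot: [-3.142, 0.001, 1.396]
contact_force: [-0.1, -0.2, 0.2]
opening: 0.0457
grip_force: 0.0
t5.1 pos [529.8 245.7 323.2] rot [-3.1415e+00  9.0000e-04  1.3965e+00] F [-0.1 -0.2  0.2] open 45.7 grip 0.0 | dx 19.9 dy -4.3 dz -1.8 roll 0.002
((552.9154052734375, -219.85125732421875), (64.74512481689453, 171.91107177734375), 4.090816497802734)
tab z 0.045264132271776024 dock z 0.04540579178428296
before 0.05219282293385831
floor centre local [ 0.00274994 -0.00491415] 366
```

The trough is home: tab 45.3 mm against dock top 45.4 mm. Next I centre over the handle, descend and grip.

```bash
python3 -m crank '[[0,20,-4,0,0],[0,20,-4,0,0],[0,20,-4,0,0],[0,20,-4,0,0],[0,20,-4,25,0],[0,20,-4,45,0],[0,20,-4,60,0],[0,20,-4,69,0],[0,20,-4,69,0],[0,20,-4,69,0],[0,20,-4,69,0]]'; python3 go.py 529 266 254 1.394
```

```text
time: 6.03
tool_pos: [0.5298, 0.2662, 0.2558]
tool_rot: [3.14, -0.001, 1.395]
contact_force: [-0.1, 0.4, 0.1]
opening: 0.0458
grip_force: 0.0
t6.0 pos [529.8 266.2 255.8] rot [ 3.1399e+00 -1.0000e-03  1.3953e+00] F [-0.1  0.4  0.1] open 45.8 grip 0.0 | dx -0.3 dy -0.7 dz 1.8 roll 0.001
```

```bash
python3 -m crank '[[-1,0,-0.7,1,0],[-1,0,-0.7,1,0],[-1,0,-0.7,1,0],[-1,0,-0.7,1,0],[-1,0,-0.7,1,0],[-1,0,-0.7,1,0],[-1,0,-0.7,1,0]]' 30; python3 go.py 529 266 254 1.394
```

```text
time: 6.62
tool_pos: [0.5286, 0.2666, 0.254]
tool_rot: [3.141, -0.0, 1.396]
contact_force: [-0.2, -0.1, 2.7]
opening: 0.016
grip_force: 30.0
t6.6 pos [528.6 266.6 254. ] rot [ 3.1411e+00 -3.0000e-04  1.3959e+00] F [-0.2 -0.1  2.7] open 16.0 grip 30.0 | dx -0.5 dy 0.5 dz -0.0 roll 0.002
```

```bash
python3 -m crank '[[-1,0,0,-3,0],[-1,0,0,-8,0],[-1,0,0,-15,0],[-1,0,0,-25,0],[-1,0,0,-40,0],[-1,0,0,-55,0],[-1,0,0,-70,0],[-1,0,0,-80,0],[-1,0,0,-86,0],[-1,0,0,-86,0]]'; python3 go.py 552.4 -219 342 1.627
```

```text
time: 7.45
tool_pos: [0.5287, 0.2666, 0.3415]
tool_rot: [3.139, -0.002, 1.396]
contact_force: [0.1, 0.7, -0.5]
opening: 0.0158
grip_force: 30.0
t7.5 pos [528.7 266.6 341.5] rot [ 3.1389e+00 -1.6000e-03  1.3958e+00] F [ 0.1  0.7 -0.5] open 15.8 grip 30.0 | dx -474.1 dy 107.9 dz -0.5 roll -0.231
```

```bash
python3 -m crank '[[-1,-15,3,0,-0.01],[-1,-45,10,0,-0.03],[-1,-80,18,0,-0.05],[-1,-115,26,0,-0.07],[-1,-150,34,0,-0.09],[-1,-185,42,0,-0.11],[-1,-220,50,0,-0.13],[-1,-255,58,0,-0.15],[-1,-290,66,0,-0.17],[-1,-325,74,0,-0.19],[-1,-355,81,0,-0.21],[-1,-380,87,0,-0.23]]'; python3 go.py 552.4 -219 342 1.627
```

```text
time: 8.45
tool_pos: [0.5477, -0.1252, 0.3388]
tool_rot: [-3.14, -0.0, 1.626]
contact_force: [1.1, 0.2, -1.2]
opening: 0.016
grip_force: 30.0
t8.4 pos [ 547.7 -125.2  338.8] rot [-3.1403e+00 -4.0000e-04  1.6255e+00] F [ 1.1  0.2 -1.2] open 16.0 grip 30.0 | dx -94.0 dy -0.4 dz -3.2 roll -0.001
```

```bash
python3 -m crank '[[-1,-25,0,0,0],[-1,-50,0,0,0],[-1,-75,0,0,0],[-1,-92,0,0,0],[-1,-94,0,0,0],[-1,-94,0,0,0],[-1,-94,0,0,0],[-1,-94,0,0,0],[-1,-94,0,0,0]]'; python3 go.py 552.4 -219 310 1.627
```

```text
time: 9.2
tool_pos: [0.5533, -0.2154, 0.3397]
tool_rot: [-3.141, -0.0, 1.627]
contact_force: [0.4, 0.2, -1.2]
opening: 0.0158
grip_force: 30.0
t9.2 pos [ 553.3 -215.4  339.7] rot [-3.1415e+00 -4.0000e-04  1.6273e+00] F [ 0.4  0.2 -1.2] open 15.8 grip 30.0 | dx -3.5 dy -1.1 dz 29.7 roll 0.000
```

```bash
python3 -m crank '[[-1,-3,-1,10,0],[-1,-3,-1,20,0],[-1,-3,-1,30,0],[-1,-3,-1,38,0],[-1,-3,-1,42,0],[-1,-3,-1,42,0],[-1,-3,-1,42,0],[-1,-3,-1,42,0]]'; python3 go.py 552.4 -219 266 1.627;  python3 -c "
from h import *
p,d,W=cloud('side');q,_,_=cloud('top')
o=np.zeros((600,800,3),np.uint8);o[:,:400]=cv2.resize(p[240:375,270:360],(400,600),interpolation=2);o[:400,400:]=cv2.resize(q[170:250,385:465],(400,400),interpolation=2);save(o,'pics/s2.png')"
```

```text
time: 9.87
tool_pos: [0.5526, -0.2198, 0.298]
tool_rot: [3.141, 0.0, 1.626]
contact_force: [0.1, 0.4, -1.2]
opening: 0.0159
grip_force: 30.0
t9.9 pos [ 552.6 -219.8  298. ] rot [3.1409e+00 4.0000e-04 1.6258e+00] F [ 0.1  0.4 -1.2] open 15.9 grip 30.0 | dx 0.8 dy -0.1 dz 32.0 roll -0.001
```

View pics/s2.png

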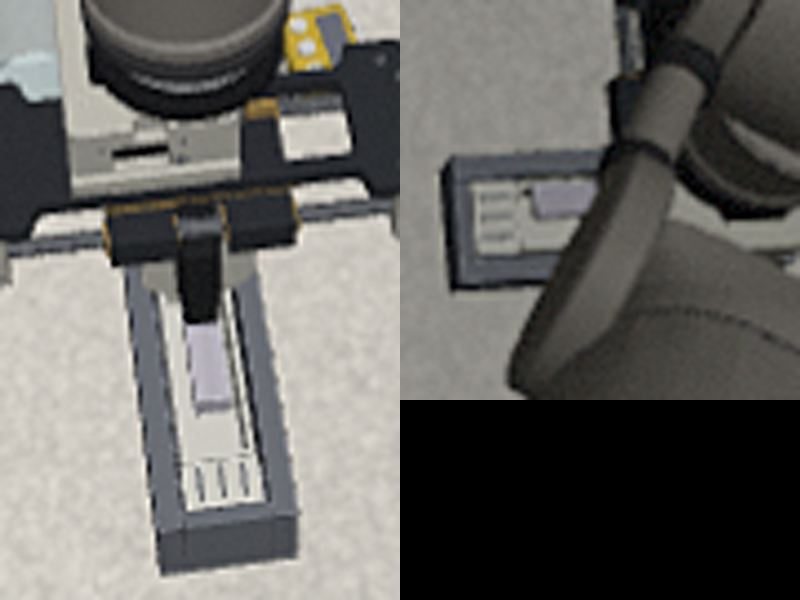

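The bar is centred over the trough and parallel to it in both views. Dipping slowly.

```bash
python3 -m crank '[[-1,0,0,5,0],[-1,0,0,10,0],[-1,0,0,14,0],[-1,0,0,18,0],[-1,0,0,22,0],[-1,0,0,26,0],[-1,0,0,29,0],[-1,0,0,31,0],[-1,0,0,32,0],[-1,0,0,32,0],[-1,0,0,32,0],[-1,0,0,32,0]]';python3 -m crank '[[-1,0,0,0,0],[-1,0,0,0,0],[-1,0,0,0,0],[-1,0,0,0,0],[-1,0,0,0,0],[-1,0,0,0,0],[-1,0,0,0,0],[-1,0,0,0,0],[-1,0,0,0,0],[-1,0,0,0,0],[-1,0,0,0,0],[-1,0,0,0,0]]'
```

```text
time: 10.97
tool_pos: [0.5525, -0.2197, 0.2659]
tool_rot: [3.141, 0.0, 1.626]
contact_force: [-0.3, -0.0, -0.4]
opening: 0.0159
grip_force: 30.0
time: 11.97
tool_pos: [0.5524, -0.2197, 0.2657]
tool_rot: [-3.142, -0.0, 1.626]
contact_force: [-0.5, 0.6, -0.4]
opening: 0.0156
grip_force: 30.0
```

```bash
python3 -m crank '[[-1,0,0,-5,0],[-1,0,0,-12,0],[-1,0,0,-20,0],[-1,0,0,-30,0],[-1,0,0,-42,0],[-1,0,0,-55,0],[-1,0,0,-67,0],[-1,0,0,-75,0],[-1,0,0,-75,0],[-1,0,0,-75,0]]'; python3 -m crank '[[-1,15,0,0,0.01],[-1,45,0,0,0.03],[-1,80,1,0,0.05],[-1,115,1,0,0.07],[-1,150,1,0,0.09],[-1,185,1,0,0.11],[-1,220,1,0,0.13],[-1,255,2,0,0.15],[-1,290,2,0,0.17],[-1,325,2,0,0.19],[-1,360,2,0,0.21],[-1,390,3,0,0.23]]'; python3 go.py 528.6 266.6 341 1.396
```

```text
time: 12.8
tool_pos: [0.5524, -0.2197, 0.3413]
tool_rot: [3.14, 0.001, 1.626]
contact_force: [0.1, -0.7, -0.4]
opening: 0.0161
grip_force: 30.0
time: 13.8
tool_pos: [0.5332, 0.172, 0.3399]
tool_rot: [-3.14, 0.0, 1.395]
contact_force: [0.8, 0.7, -1.3]
opening: 0.0157
grip_force: 30.0
t13.8 pos [533.2 172.  339.9] rot [-3.1398e+00  2.0000e-04  1.3954e+00] F [ 0.8  0.7 -1.3] open 15.7 grip 30.0 | dx 92.3 dy -21.0 dz -1.1 roll -0.001
```

```bash
python3 -m crank '[[-1,25,-6,0,0],[-1,50,-12,0,0],[-1,75,-17,0,0],[-1,90,-20,0,0],[-1,92,-21,0,0],[-1,92,-21,0,0],[-1,92,-21,0,0],[-1,92,-21,0,0],[-1,92,-21,0,0],[-1,92,-21,0,0]]'; python3 go.py 528.6 266.6 270 1.396
```

```text
time: 14.63
tool_pos: [0.5295, 0.2632, 0.3408]
tool_rot: [3.142, 0.0, 1.394]
contact_force: [-0.2, -0.2, -0.7]
opening: 0.0159
grip_force: 30.0
t14.6 pos [529.5 263.2 340.8] rot [3.1415 0.     1.3945] F [-0.2 -0.2 -0.7] open 15.9 grip 30.0 | dx 3.2 dy -1.5 dz 70.8 roll -0.002
```

```bash
python3 -m crank '[[-1,3.2,-1.5,0,0],[-1,3.2,-1.5,8,0],[-1,3.2,-1.5,18,0],[-1,3.2,-1.5,30,0],[-1,3.2,-1.5,42,0],[-1,3.2,-1.5,54,0],[-1,3.2,-1.5,64,0],[-1,3.2,-1.5,70,0],[-1,3.2,-1.5,70,0],[-1,3.2,-1.5,70,0],[-1,3.2,-1.5,70,0]]'; python3 go.py 528.6 266.6 254 1.396
```

```text
time: 15.55
tool_pos: [0.5286, 0.2676, 0.2712]
tool_rot: [3.141, -0.001, 1.396]
contact_force: [-0.3, 0.3, -1.0]
opening: 0.0164
grip_force: 30.0
t15.6 pos [528.6 267.6 271.2] rot [ 3.1407e+00 -6.0000e-04  1.3958e+00] F [-0.3  0.3 -1. ] open 16.4 grip 30.0 | dx -1.0 dy 0.2 dz 17.2 roll -0.000
```

```bash
python3 -m crank '[[-1,-1,0,4,0],[-1,-1,0,8,0],[-1,-1,0,11,0],[-1,-1,0,13,0],[-1,-1,0,14,0],[-1,-1,0,15,0],[-1,-1,0,16,0],[-1,-1,0,16.5,0],[-1,-1,0,17,0],[-1,-1,0,17,0],[-1,-1,0,17,0]]'; python3 go.py 528.6 266.6 254 1.396
```

```text
time: 16.47
tool_pos: [0.5282, 0.2666, 0.254]
tool_rot: [3.141, -0.0, 1.396]
contact_force: [-0.8, -0.2, 1.6]
opening: 0.0157
grip_force: 30.0
t16.5 pos [528.2 266.6 254. ] rot [ 3.1413e+00 -2.0000e-04  1.3958e+00] F [-0.8 -0.2  1.6] open 15.7 grip 30.0 | dx 0.1 dy 0.4 dz -0.0 roll -0.000
```

The bar is resting on the posts: force went from -1 to +1.6 N at the original height. Releasing gently.

```bash
python3 -m crank '[[-1,0,0,0,0],[-1,0,0,0,0],[-0.6,0,0,0,0],[-0.5,0,0,0,0],[-0.3,0,0,0,0],[0,0,0,0,0],[0,0,0,0,0],[0,0,0,0,0],[0,0,0,0,0],[0,0,0,0,0]]' 5; python3 -m crank '[[0,0,0,-10,0],[0,0,0,-30,0],[0,0,0,-55,0],[0,0,0,-85,0],[0,-40,0,-115,0],[0,-80,0,-140,0],[0,-120,0,-140,0],[0,-160,0,-140,0],[0,-200,0,-140,0],[0,-200,0,-140,0],[0,-200,0,-140,0],[0,-200,0,-140,0]]'; python3 - <<'E'
from h import *
o=np.zeros((480,800,3),np.uint8)
for n,(a,b,c,d) in dict(top=(205,200,270,245),side=(275,130,318,195)).items():
    p,dd,W=cloud(n)
    Q=W[b:d,a:c].reshape(-1,3);Q=Q[np.isfinite(Q[:,2])]
    for lo,hi in((.044,.058),(.058,.072),(.085,.13)):
        q=Q[(Q[:,2]>lo)&(Q[:,2]<hi)]
        if len(q)>3:print(n,lo,np.round(cv2.minAreaRect((q[:,:2]*1000).astype(np.float32))[0],1),np.round(cv2.minAreaRect((q[:,:2]*1000).astype(np.float32))[1:],1) if 0 else '',np.round(np.percentile(q[:,2],97)*1000,1))
    I=cv2.resize(p[b-10:d+5,a-10:c+10],(400,400 if n=='top' else 480),interpolation=2)
    o[:I.shape[0],(0 if n=='top' else 400):(400 if n=='top' else 800)]=I
save(o,'pics/end.png')
E
```

```text
time: 17.3
tool_pos: [0.5282, 0.2665, 0.2537]
tool_rot: [3.142, -0.0, 1.396]
contact_force: [0.0, -0.1, -0.3]
opening: 0.0459
grip_force: 0.0
time: 18.3
tool_pos: [0.4935, 0.0696, 0.3944]
tool_rot: [3.141, -0.001, 1.394]
contact_force: [0.9, 0.5, -0.1]
opening: 0.046
grip_force: 0.0
top 0.044 [529.5 266.1]  57.9
top 0.058 [530.1 265.6]  66.3
top 0.085 [526.4 265.9]  124.8
side 0.044 [531.7 264.9]  57.6
side 0.058 [527.7 257.8]  68.6
```

View pics/end.png

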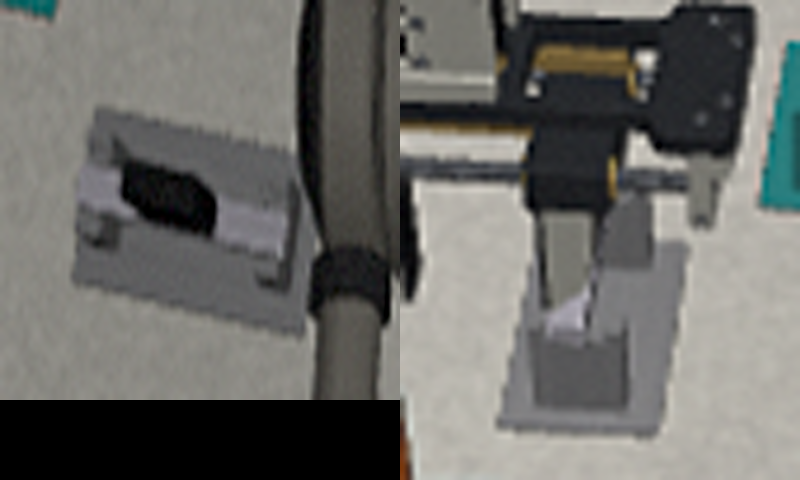

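The tool hangs centred between the lips, with the bar around (185,205) in the left crop. The gripper is clear and touching nothing.

```bash
python3 -c "
from cell import ticket;print(ticket.hand_in())"
```

```text
the job is handed in; nothing more can be done
None
```

The job is handed in, with no verdict returned: I pressed the trough home, dipped the pins about 18 mm into it for over a second with no sign of a bump, and hung the tool back centred on its stand.

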